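# Mount a condenser lens in its cell and screw down the retaining ring

## Robot

A 6-joint arm with a two-finger parallel gripper is mounted at the origin on a cart in front of the work surface, level with it; the furniture and walls round the work are solid. World frame = base frame: x ahead of the robot, y to its left, z up, the work surface at z = 0. Lengths are in mm, angles in rad, forces in N, time in s.
With the tool pointing down it reaches from about 300 to 775 mm from the base axis. Payload 14.6 kg.
Tool frame: the origin (TCP) lies at the very end of the fingers, on their centre line; the grasp point (between the pads) lies 19 mm behind it; z points along the fingers, y is the line along which they close (so a half turn about z gives the same grasp; the last joint's range is limited). The gripper opens to 94 mm and grips with 3 to 60 N. Pads are 16 mm wide; open, the fingers measure 119 mm over their backs; the gripper's body (75 mm by 177 mm) begins 78 mm behind the grasp point.
Start: joints at [1.262, 0.3, 1.521, -0, 1.321, -0.067], TCP at [131.696, 533.99, 205.446] pointing down, gripper open.
Joint ranges: [-3.03, 3.03], [-0.79, 2.21], [0.23, 2.52], [-1.04, 4.18], [0, 3.07], [-2.55, 2.55]. Speed limits (rad/s): [2.22, 2.22, 2.57, 3.14, 3.14, 3.14].

## Interface

Orientations are given as [roll, pitch, yaw] about the fixed x, y, z axes, in that order (R = Rz(yaw) Ry(pitch) Rx(roll)).
In Python, from cell import manip gives the robot as it stands.
- The arm moves only by the tool servo_tool, never from a script. Its argument "motion" is a list that holds one entry, the list of rows, each a list of 7 numbers: the shift along the world's x, y, z as a fraction of full scale, then the turn, a rotation vector about the world's x, y, z as a fraction of full scale, then the closure, from 0 (fully open) to 1 (shut). In form: [[[x, y, z, rx, ry, rz, gripper], ...]]. A call has 1 to 10 rows; each row is the pose to reach, as a shift and turn from the pose commanded when the call began, turning the shorter way round; what a row does not reach only later rows make up. Full scale, the value 1, is 0.5 m for a shift and pi rad for a turn. A row lasts 1/10 s, in which the tool goes at most 50 mm and 8.59 degrees, less where a joint would pass 70% of its speed; a pose out of reach is approached as far as the arm can. A call with a number of a shift or a turn outside -1 to 1 is refused whole. A call with a gripper value outside its range is refused whole. The fingers move at their own pace and stop on an object; "newtons" is the grip in N (left out, the last holds). Time passes only in rows, so rows that repeat a pose let the fingers close. It gives the time, the measured TCP pose, the force, the opening and the grip force at its end, in the units of the state.
- manip.read_state(): the state, without advancing time (a new reading comes with each control period).
- manip.camera(name): name is "side" or "top"; returns a dict with "frame" (480x640x3 uint8, red, green, blue), "range_z" (480x640 float32, mm along the optical axis (not along the pixel's ray), 0 where there is no reading), "vfov" (degrees; the focal length in pixels is half the picture's height over the tangent of half this angle, whatever the lens; pixels are square), "cx", "cy" (the principal point, pixels), "cam_to_world" (4x4, takes a point from camera to world coordinates). Camera axes: x right, y down, z forward; pixel columns grow to the right and rows downward; lengths in mm; the calibration is good to about 2 mm. A picture is of the moment at which its call begins.
- manip.sign_off(): hands the job in; it is judged then, once.
The state is a dict: "clock": time; "joints": joint angles; "qd": joint speeds; "effort": joint torques, N m; "eef_pos": TCP position; "eef_rot": TCP orientation; "wrist_force": force on the tool from outside, world axes, zero at the start; "moment": the same for the moment, N m; "finger_gap": finger opening in mm; "finger_force": force on a finger pad.
Only numpy, scipy, OpenCV 4.12 (cv2) and the standard library are available. Lean on these libraries where they do the work, as an engineer would, in place of code of your own. Each camera call takes 0.05 s, during which the arm holds its last target. There are 200 camera calls.

## Task

Fit the glass condenser lens into the round bore of the lens cell, letting it settle flat on its sprung seat, then set the retaining ring over the collar with its inner lugs in the gaps and turn it clockwise until it is snug, so that it holds the lens under light spring pressure and stays locked when let go. Do not force it: too much pressure would crack the glass. Leave the other things on the worktop where they are.

Things in the scene. Friction and masses are not known exactly. Their poses are not given: they have to be found in the camera images.
- lens_mid (a point): Loose clear glass disc lens, 28 mm diameter, cylindrical edge 12 mm tall, with a low dome (to 15 mm) in the middle of its top; 20 to 40 g. It stands dome up on the worktop. The point is on its axis, 6 mm above its underside; z is the lens axis, up.
- ring_mid (a point): Loose bright steel retaining ring like a cap, open underneath: 60 mm diameter (round, knurled, may be gripped at any angle), 21.5 mm tall, 60 to 105 g, top lip 4 mm thick with a 22 mm hole. It stands right way up on the worktop. Point on its axis half-way up (10.75 mm above its underside), z up. The lip's underside, 17.5 mm above the ring's underside, presses on the lens rim.
- ring_lug (a point): Point on the inner face of one of the ring's three inward lugs (24 degrees wide, 4 to 5.6 mm tall, at the ring's lower edge, reaching in to 22 mm from the axis; inside wall at 26 mm). Lugs lie at 0 (this one), 120 and 240 degrees from the ring's own +x; a thin raised dark bar on the ring's top marks each.
- cell_mouth (a point): Fixed lens cell: grey plate 90 x 90 x 12 mm on the worktop, an aluminium collar upright on its middle. Point: centre of the collar's top, 20 mm above the plate's top, 32 mm above the worktop; z up. Collar 41.6 mm outside, bevelled; bore 31.2 mm, small bevel. With the lens seated, its rim top stands 1.4 to 4.6 mm above this point: the seat is set to a different height each time.
- cell_gap (a point): Point in one of the three gaps between the thread ramps round the collar, level with the ramps' tops (6 mm below the collar's top). Ramps reach out to 24.8 mm from the axis. Gaps are 46 degrees wide, centred at 0 (this one), 120 and 240 degrees from the cell's own +x; a small bright dot on the plate marks each. The lugs go down here, then clockwise (from above) under the ramps.
- cell_ramp (a point): Point at the upper end of a ramp. Lugs pass under the ramps once the ring's underside is 13 mm or more below the collar's top. Turned clockwise from the gap's centre, a lug meets its ramp after 11 degrees; over the next 68 degrees the ramp draws the ring down 4.5 mm, to a stop. Friction in the ramps keeps the ring where it is let go.
- cell_seat (a point): Point on the bore's axis, on the plate's top. Above it the lens seat springs down about 15 N per mm, 4 mm at most. The snug angle depends on the seat height: from there on the ramps draw the ring down against the spring, and turning grows harder. The finished ring should hold the lens with 5 to 20 N; much over 20 N cracks it.
- tape_roll: Bystander: roll of beige tape, 62 mm diameter, 19 mm tall, lying flat; origin under its centre.
- loupe: Bystander: black stand loupe, 49 mm diameter, 34 mm tall; origin under its centre.
- forceps: Bystander: steel forceps 127 x 13 x 8 mm lying along its own x; origin under its middle.
- cassette_a: Bystander: tissue cassette with wax block, 41 x 28 x 13 mm; origin under its centre.
- cassette_b: Bystander: another tissue cassette with wax block, 41 x 28 x 13 mm; origin under its centre.
Mind the look-alikes: they are no part of the job. What is shaped like the part that bears ring_mid but turquoise is not meant. What is shaped like the part that bears lens_mid but green is not meant.

How it is judged (in metres and radians):
On the way, in this order (a step that is already met when the one before it is completed fails the run):
1. the lens lies flat on the seat in the bore, let go, with the ring still away (horizontal distance between lens_mid and cell_mouth below 0.003 m and z of lens_mid in the frame of cell_mouth below -0.001 m and angle between lens_mid's own z axis and vertical below 0.08 rad and contact force between the fingers and lens below 0.05 N and horizontal distance between ring_mid and cell_mouth above 0.05 m), for 0.2 s.
2. the ring is down over the collar with its lugs in the gaps, below the tops of the ramps (horizontal distance between ring_mid and cell_mouth below 0.005 m and z of ring_mid in the frame of cell_mouth below 0.00075 m and angle between ring_mid's own z axis and vertical below 0.1 rad), for 0.1 s.
At the end, for the whole second after the job is handed in: The lens is in the bore (axis within 3 mm, tilt under 0.08 rad, its middle at least 1 mm below the collar's top); the ring is level (0.06 rad), centred within 3 mm, its underside at least 12.95 mm below the collar's top, at rest, and, let go, still presses on the lens with more than 4 N (horizontal distance between each of lens_mid, ring_mid and cell_mouth below 0.003 m and z of lens_mid in the frame of cell_mouth below -0.001 m and angle between lens_mid's own z axis and vertical below 0.08 rad and z of ring_mid in the frame of cell_mouth below -0.0022 m and angle between ring_mid's own z axis and vertical below 0.06 rad and contact force between ring and lens above 4 N and linear speed of ring below 0.01 m/s); the robot touches nothing.
It fails at once if the ring presses the lens with more than 22 N (cracked glass) (contact force between ring and lens above 22 N).
It fails at once if the lens is pushed against the cell with more than 30 N (chipped glass) (contact force between lens and cell above 30 N).
It fails at once if a bystander (tape roll, loupe, forceps, cassettes) is pushed more than 25 mm from its place (distance of any of tape_roll, loupe, forceps, cassette_a, cassette_b from where it was at the start of the episode above 0.025 m).
It also fails if it takes over 72 s, if anything falls off the work surface, if the arm or the gripper's body presses on something with over 40 N, if the wrist force passes 120 N, or if a joint passes its speed limit or range.

## Working session

There is one attempt and no reset: what is moved stays moved. The work goes in short steps, Python scripts to look and compute and a tool call to move; the robot and the scene stay as the last step left them, time stands still between calls to the robot, and variables do not carry over. Pictures are saved under pics/ and viewed, at most 10 in all, crops included, and the job is handed in when it is done.

Besides the shell and the picture viewer there is one more tool, called after "Call:" in YAML: its name, and indented under it one key for each argument. servo_tool: Moves the arm, as the interface text tells. Its arguments: {"type":"object","properties":{"motion":{"type":"array"},"newtons":{"type":"number"}},"required":["motion"]}

```bash
mkdir -p pics; ls; python3 - <<'E'
from cell import manip
import cv2,numpy as np
for n in("top","side"):
    c=manip.camera(n); cv2.imwrite(f"pics/{n}0.png",c["frame"][:,:,::-1]); np.savez(f"pics/{n}0.npz",**c)
    print(n,c["vfov"],c["cx"],c["cy"],np.round(c["cam_to_world"],3).tolist())
print(manip.read_state())
E
```

```text
pics
top 44.32744340817442 313.97259236580027 236.58435608870386 [[-0.023, -0.994, 0.111, 418.552], [-1.0, 0.022, -0.011, 44.262], [0.008, -0.111, -0.994, 1135.566], [0.0, 0.0, 0.0, 1.0]]
side 42.894838684220986 326.93599627434696 228.92972613445116 [[0.97, -0.084, 0.228, 261.051], [-0.243, -0.359, 0.901, -992.571], [0.006, -0.93, -0.368, 475.431], [0.0, 0.0, 0.0, 1.0]]
{'clock': 0.1, 'joints': array([ 1.26238675e+00,  3.00388103e-01,  1.52150328e+00,  7.91483731e-06,
        1.32066053e+00, -6.65942277e-02]), 'qd': array([-0.00042669, -0.00315195, -0.00348557,  0.00010929,  0.00102216,
        0.00051322]), 'effort': array([ 1.64318983e-03, -5.32645476e+01, -3.53285336e+01,  7.09679537e-02,
        2.35953648e-02, -5.08026960e-05]), 'eef_pos': array([131.63738856, 533.78975973, 204.96475969]), 'eef_rot': array([-3.14063604e+00, -7.14830461e-05,  2.89977530e+00]), 'wrist_force': array([-0.02018737, -0.47365413,  0.70409344]), 'moment': array([0.01655718, 0.01047642, 0.0048628 ]), 'finger_force': 0.0, 'finger_gap': 94.0964331996772}
```

View pics/top0.png

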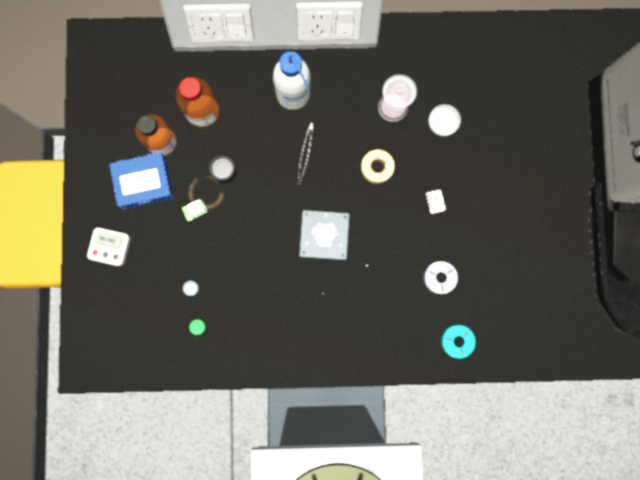

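View pics/side0.png

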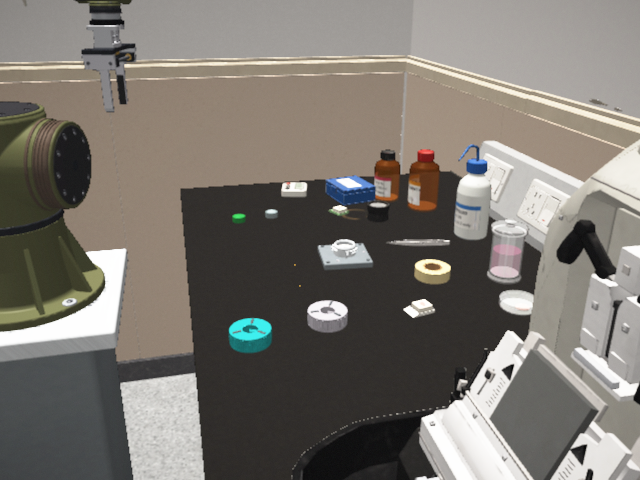

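The top view shows the lens at (190,288), the ring at (441,278) and the cell at (325,235). The look-alikes are at (197,327) and (459,342). The side view agrees. Next I measure them and zoom in on the ring and cell.

```bash
cat > h.py <<'E'
import numpy as np, cv2
from cell import manip
def ray(c,u,v,z):
    f=240/np.tan(np.radians(float(c["vfov"])/2)); M=np.array(c["cam_to_world"])
    d=M[:3,:3]@np.array([(u-float(c["cx"]))/f,(v-float(c["cy"]))/f,1]); o=M[:3,3]
    return (o+d*(z-o[2])/d[2])[:2]
def proj(c,p):
    f=240/np.tan(np.radians(float(c["vfov"])/2)); M=np.array(c["cam_to_world"])
    q=M[:3,:3].T@(np.array(p)-M[:3,3]); return q[:2]/q[2]*f+[float(c["cx"]),float(c["cy"])]
def rectify(c,cx,cy,z,half,px):  # top-down metric crop at height z: image right=+x, up=+y
    pts=np.float32([proj(c,(cx+a,cy+b,z)) for a,b in((-half,half),(half,half),(half,-half),(-half,-half))])
    H=cv2.getPerspectiveTransform(pts,np.float32([[0,0],[px,0],[px,px],[0,px]]))
    return cv2.warpPerspective(c["frame"],H,(px,px),flags=cv2.INTER_CUBIC)
E
python3 - <<'E'
from h import *
c=dict(np.load("pics/top0.npz"))
f=c["frame"]; g=cv2.cvtColor(f,cv2.COLOR_RGB2GRAY)
def blob(u,v,r,th,z,n):
    m=np.zeros_like(g); m[v-r:v+r,u-r:u+r]=(g[v-r:v+r,u-r:u+r]>th)
    k=max(cv2.findContours(m,cv2.RETR_EXTERNAL,cv2.CHAIN_APPROX_NONE)[0],key=cv2.contourArea)
    e=cv2.minEnclosingCircle(k); p=ray(c,*e[0],z); print(n,np.round(e[0],1),round(e[1],1),p.round(1)); return p,k
L,_=blob(190,288,14,60,12,"lens"); R,_=blob(441,278,26,60,21.5,"ring")
C,k=blob(325,235,34,60,12,"plate"); r=cv2.minAreaRect(k); print(r,ray(c,*r[0],12)); 
b=cv2.boxPoints(r); b=[ray(c,*q,12) for q in b]; print(np.round(b,1).tolist())
C=ray(c,*r[0],12)
ims=[rectify(c,*R,21.5,40,400),rectify(c,*C,12,50,400)]
cv2.imwrite("pics/z1.png",np.hstack(ims)[:,:,::-1]); 
s=dict(np.load("pics/side0.npz"))
for n,p in(("lens",(*L,12)),("ring",(*R,21.5)),("cell",(*C,12))): print(n,proj(s,p))
E
```

```text
lens [190. 288.] 9.5 [451.5 269.8]
ring [440.4 277.5] 18.7 [ 460.1 -204.8]
plate [324.  234.5] 33.7 [547.9  13. ]
((324.0, 234.5), (50.88703536987305, 50.08880615234375), 3.814074993133545) [547.94263857  12.96729138]
[[504.3, 65.8], [600.8, 57.4], [592.0, -40.4], [495.6, -31.1]]
lens [270.81232203 211.8089861 ]
ring [326.49444367 310.197955  ]
cell [343.8802324  253.57045481]
```

View pics/z1.png

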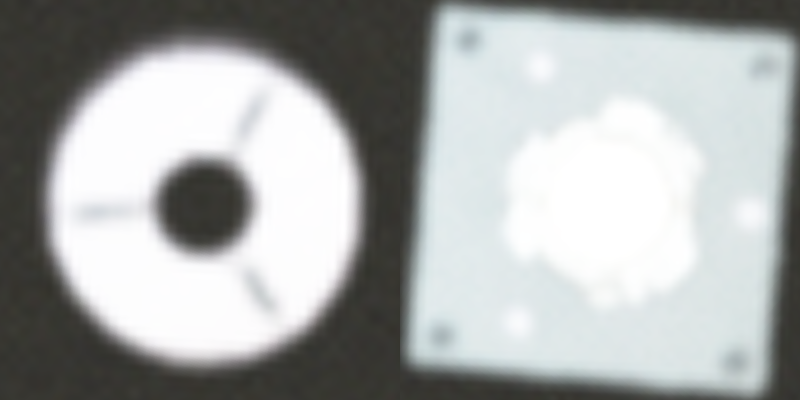

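The ring's bars lie at about 62.7° (mod 120°). The plate dots give the gaps at about -5°, with the cell centre near (548.6, 12.7). Next I go above the lens.

Call:
servo_tool:
  motion:
    - [[0.64,-0.528,-0.2,0,0,0.077,0.47],[0.64,-0.528,-0.2,0,0,0.077,0.47],[0.64,-0.528,-0.2,0,0,0.077,0.47],[0.64,-0.528,-0.2,0,0,0.077,0.47],[0.64,-0.528,-0.2,0,0,0.077,0.47],[0.64,-0.528,-0.2,0,0,0.077,0.47],[0.64,-0.528,-0.2,0,0,0.077,0.47],[0.64,-0.528,-0.2,0,0,0.077,0.47],[0.64,-0.528,-0.2,0,0,0.077,0.47],[0.64,-0.528,-0.2,0,0,0.077,0.47]]
  newtons: 5

```text
clock: 1.1
eef_pos: [453.3, 267.4, 104.0]
eef_rot: [-3.14, -0.002, 3.138]
wrist_force: [0.2, 0.7, 0.7]
finger_gap: 49.7
finger_force: 0.0
```

Call:
servo_tool:
  motion:
    - [[0,0,-0.1,0,0,0,0.47],[0,0,-0.19,0,0,0,0.47],[0,0,-0.194,0,0,0,0.47],[0,0,-0.194,0,0,0,0.47],[0,0,-0.194,0,0,0,0.9],[0,0,-0.194,0,0,0,0.9],[0,0,-0.194,0,0,0,0.9],[0,0,-0.194,0,0,0,0.9],[0,0,-0.194,0,0,0,0.9],[0,0,-0.194,0,0,0,0.9]]
  newtons: 5

```text
clock: 2.1
eef_pos: [452.3, 270.4, 9.7]
eef_rot: [3.141, 0.002, -3.141]
wrist_force: [-1.3, -1.0, 7.7]
finger_gap: 27.7
finger_force: 5.0
```

Call:
servo_tool:
  motion:
    - [[0,0,0,0,0,0,0.47],[0,0,0,0,0,0,0.47],[0,0,0,0,0,0,0.47],[0,0,0,0,0,-0.25,0.47],[0,0,0,0,0,-0.25,0.47],[0,0,0,0,0,-0.25,0.47],[0,0,0,0,0,-0.25,0.47],[0,0,0,0,0,-0.25,0.47],[0,0,0,0,0,-0.25,0.47],[0,0,0,0,0,-0.25,0.47]]

```text
clock: 3.1
eef_pos: [451.6, 269.9, 8.4]
eef_rot: [-3.141, -0.0, 2.356]
wrist_force: [0.4, 0.3, 0.4]
finger_gap: 49.5
finger_force: 0.0
```

Call:
servo_tool:
  motion:
    - [[0,0,0,0,0,-0.25,0.47],[0,0,0,0,0,-0.25,0.47],[0,0,0,0,0,-0.25,0.47],[0,0,0,0,0,-0.25,0.47],[0,0,0,0,0,-0.25,0.47],[0,0,0,0,0,-0.25,0.9],[0,0,0,0,0,-0.25,0.9],[0,0,0,0,0,-0.25,0.9],[0,0,0,0,0,-0.25,0.9],[0,0,0,0,0,-0.25,0.9]]

```text
clock: 4.1
eef_pos: [451.7, 270.0, 8.4]
eef_rot: [-3.142, 0.0, 1.572]
wrist_force: [-0.4, 0.0, -0.6]
finger_gap: 27.2
finger_force: 5.0
```

Call:
servo_tool:
  motion:
    - [[0,0,0,0,0,0,0.47],[0,0,0,0,0,0,0.47],[0,0,0,0,0,0,0.47],[0,0,0.08,0,0,0,0.47],[0,0.05,0.15,0,0,0,0.47],[0,0.15,0.18,0,0,0,0.47],[0,0.25,0.18,0,0,0,0.47],[0,0.3,0.18,0,0,0,0.47],[0,0.3,0.18,0,0,0,0.47]]

```text
clock: 5.0
eef_pos: [450.9, 422.8, 98.1]
eef_rot: [3.141, -0.0, 1.574]
wrist_force: [-0.6, -0.2, 0.1]
finger_gap: 49.8
finger_force: 0.0
```

```bash
python3 - <<'E'
from h import *
c=manip.camera("top"); np.savez("pics/top1.npz",**c)
a=dict(np.load("pics/top0.npz"))
def cen(c,u,v,r,th):
    g=cv2.cvtColor(c["frame"],cv2.COLOR_RGB2GRAY)[v-r:v+r+1,u-r:u+r+1].astype(float)
    w=np.clip(g-th,0,None); y,x=np.mgrid[v-r:v+r+1,u-r:u+r+1]; return (w*x).sum()/w.sum(),(w*y).sum()/w.sum()
for k in(a,c):
  for n,u,v,r,z in(("lens",190,288,14,12),("ring",441,278,24,21.5)):
    p=cen(k,u,v,r,55); print(n,np.round(p,2),ray(k,*p,z).round(2))
cv2.imwrite("pics/l1.png",np.hstack([cv2.resize(k["frame"][260:320,160:220],(400,400)) for k in(a,c)])[:,:,::-1])
E
```

```text
lens [190.05 287.9 ] [451.67 269.65]
ring [440.66 277.17] [ 460.69 -205.37]
lens [189.19 288.31] [450.94 271.28]
ring [440.66 277.16] [ 460.7  -205.37]
```

View pics/l1.png

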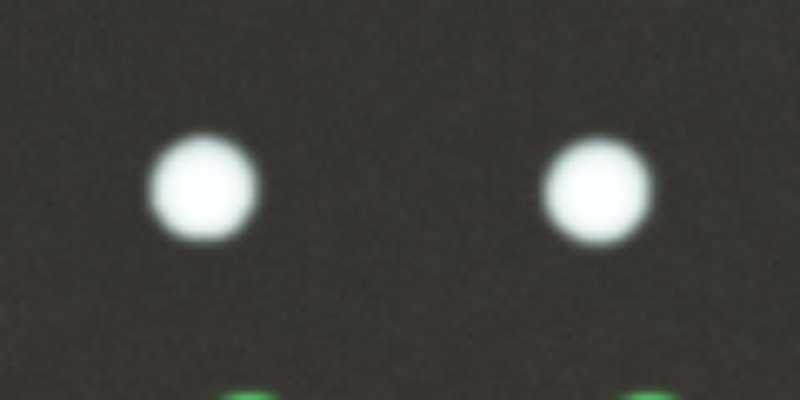

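The lens moved about 0.9 px after the two squeezes. The camera reads (450.9, 271.3) where the gripper puts it at (451.7, 270.1), so the camera bias is about (-0.75, +1.1). Next I refine the cell centre and angles.

```bash
python3 - <<'E'
from h import *
c=dict(np.load("pics/top1.npz"))
B=np.array([-0.75,1.1])
C0=np.array([548.6,12.7])
def loc(cen,rad,ang,z,half,sign):
    im=cv2.cvtColor(rectify(c,cen[0]+rad*np.cos(ang),cen[1]+rad*np.sin(ang),z,half,81),cv2.COLOR_RGB2GRAY).astype(float)*sign
    y,x=np.mgrid[:81,:81]; w=np.clip(im-np.percentile(im,70),0,None); s=2*half/81
    return np.array([cen[0]+rad*np.cos(ang)+((w*x).sum()/w.sum()-40)*s, cen[1]+rad*np.sin(ang)-((w*y).sum()/w.sum()-40)*s])
D=np.array([loc(C0,37,np.radians(a),12,5,1) for a in(-5,115,235)])
m=D.mean(0); print("dots",D.round(2).tolist(),"c",m.round(2),np.degrees(np.arctan2(*(D-m).T[::-1])).round(1),np.hypot(*(D-m).T).round(1))
for th in(228,238,246):
  im=rectify(c,*C0,30,30,301); g=(cv2.cvtColor(im,cv2.COLOR_RGB2GRAY)>th).astype(np.uint8)
  k=max(cv2.findContours(g,0,1)[0],key=cv2.contourArea); M=cv2.moments(k); 
  print("collar",th,M["m00"]/25,C0+[(M["m10"]/M["m00"]-150)/5,-(M["m01"]/M["m00"]-150)/5])
R0=np.array([460.5,-205.3])
P=np.array([loc(R0,19,np.radians(a),21.5,5,-1) for a in(62,182,302)]); print(P.round(1).tolist(),P.mean(0).round(2))
print(np.degrees(np.arctan2(*(P-P.mean(0)).T[::-1])).round(1),np.degrees(np.arctan2(*(P-R0).T[::-1])).round(1))
print("cell true",m-B,"ring true",np.array([460.7,-205.37])-B)
E
```

```text
dots [[585.62, 9.49], [533.15, 46.42], [527.41, -17.62]] c [548.72  12.77] [  -5.1  114.8 -125.1] [37.  37.1 37.1]
collar 228 2788.16 [543.47644468  13.06733186]
collar 238 1837.08 [547.51180714  12.86202307]
collar 246 1593.56 [547.4951647   13.35524151]
[[470.2, -188.2], [440.6, -207.2], [471.9, -223.1]] [ 460.9  -206.17]
[  62.5 -177.1  -57. ] [  60.3 -174.6  -57.4]
cell true [549.47420094  11.66538267] ring true [ 461.45 -206.47]
```

Call:
servo_tool:
  motion:
    - [[0,-0.1,0,0,0,0,0.47],[0,-0.2,0,0,0,0,0.47],[0,-0.3,0,0,0,0,0.47],[0,-0.3,-0.05,0,0,0,0.47],[0,-0.3,-0.12,0,0,0,0.47],[0,-0.3,-0.18,0,0,0,0.47],[0,-0.3,-0.18,0,0,0,0.47],[0,-0.3,-0.18,0,0,0,0.47]]
  newtons: 8

```text
clock: 5.85
eef_pos: [451.9, 269.5, 9.2]
eef_rot: [-3.141, 0.0, 1.57]
wrist_force: [0.7, 0.0, 0.5]
finger_gap: 49.9
finger_force: 0.0
```

Call:
servo_tool:
  motion:
    - [[0,0,0,0,0,0,0.9],[0,0,0,0,0,0,0.9],[0,0,0,0,0,0,0.9],[0,0,0,0,0,0,0.9],[0,0,0,0,0,0,0.9],[0,0,0,0,0,0,0.9],[0,0,0.05,0,0,0,0.9],[0,0,0.1,0,0,0,0.9],[0,0,0.15,0,0,0,0.9],[0,0,0.15,0,0,0,0.9]]

```text
clock: 6.85
eef_pos: [453.0, 270.7, 86.5]
eef_rot: [3.137, -0.002, 1.571]
wrist_force: [-0.2, -0.5, -0.8]
finger_gap: 26.9
finger_force: 8.0
```

Call:
servo_tool:
  motion:
    - [[0.02,-0.05,0,0,0,0,0.9],[0.05,-0.13,0,0,0,0,0.9],[0.08,-0.21,0,0,0,0,0.9],[0.11,-0.29,0,0,0,0,0.9],[0.14,-0.37,0,0,0,0,0.9],[0.17,-0.45,0,0,0,0,0.9],[0.19,-0.5,0,0,0,0,0.9],[0.1956,-0.5166,0,0,0,0,0.9],[0.1956,-0.5166,0,0,0,0,0.9],[0.1956,-0.5166,0,0,0,0,0.9]]

```text
clock: 7.85
eef_pos: [549.0, 12.7, 82.9]
eef_rot: [-3.141, -0.0, 1.571]
wrist_force: [0.7, 0.2, 0.4]
finger_gap: 27.2
finger_force: 8.0
```

```bash
python3 - <<'E'
from h import *
c=manip.camera("side"); s=manip.read_state(); print(s["eef_pos"],s["eef_rot"],s["wrist_force"])
print(proj(c,(549.5,11.7,32)),proj(c,(549.5,11.7,80)))
cv2.imwrite("pics/s2.png",cv2.resize(c["frame"][170:290,265:425],(800,600),interpolation=cv2.INTER_CUBIC)[:,:,::-1])
E
```

```text
[549.02835369  12.88681992  83.12954769] [-3.14097578e+00 -1.59515587e-04  1.57207496e+00] [-0.32265288  0.24360376 -0.35246343]
[345.04286829 243.90692068] [345.47940129 219.72792878]
```

View pics/s2.png

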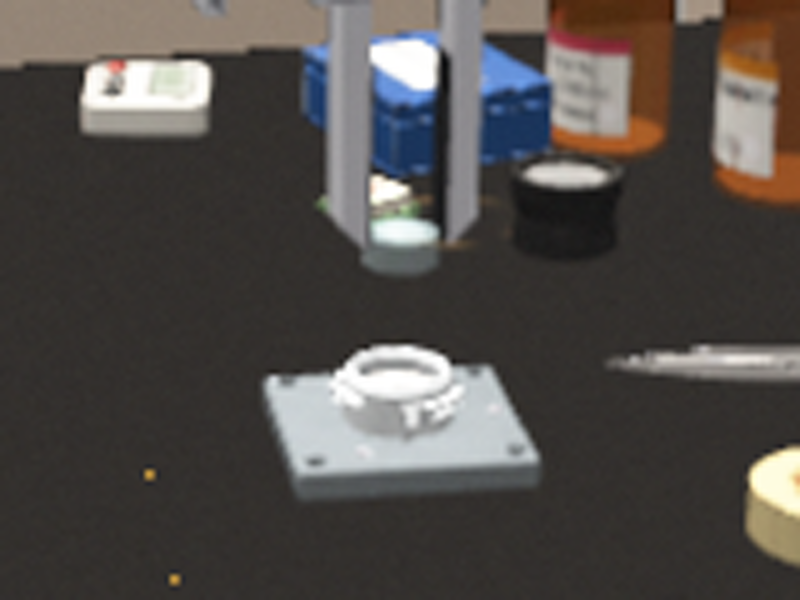

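The lens hangs level at (401,245) in the crop, over the collar at (402,380). Next I lower it to just above the collar and check the pose.

Call:
servo_tool:
  motion:
    - [[0,0,-0.04,0,0,0,0.9],[0,0,-0.07,0,0,0,0.9],[0,0,-0.074,0,0,0,0.9],[0,0,-0.074,0,0,0,0.9],[0,0,-0.074,0,0,0,0.9]]

```text
clock: 8.4
eef_pos: [549.8, 12.2, 47.3]
eef_rot: [3.141, 0.0, 1.572]
wrist_force: [-1.2, -0.5, -0.8]
finger_gap: 27.1
finger_force: 8.0
```

Call:
servo_tool:
  motion:
    - [[0,0,-0.005,0,0,0,0.9],[0,0,-0.01,0,0,0,0.9],[0,0,-0.014,0,0,0,0.9],[0,0,-0.018,0,0,0,0.9],[0,0,-0.018,0,0,0,0.9]]

```text
clock: 8.9
eef_pos: [549.3, 11.7, 37.1]
eef_rot: [-3.141, -0.0, 1.571]
wrist_force: [0.5, 0.3, 0.3]
finger_gap: 26.9
finger_force: 8.0
```

Call:
servo_tool:
  motion:
    - [[0,0,-0.004,0,0,0,0.9],[0,0,-0.007,0,0,0,0.9],[0,0,-0.007,0,0,0,0.9],[0,0,-0.007,0,0,0,0.9]]

```text
clock: 9.3
eef_pos: [549.5, 11.7, 33.9]
eef_rot: [-3.142, 0.0, 1.571]
wrist_force: [-0.1, -0.0, -1.4]
finger_gap: 27.1
finger_force: 8.0
```

Call:
servo_tool:
  motion:
    - [[0,0,0,0,0,0,0.5],[0,0,0,0,0,0,0.5],[0,0,0,0,0,0,0.5],[0,0,0.05,0,0,0,0.3],[0,0,0.14,0,0,0,0],[0,-0.1,0.14,0,0,0,0],[-0.04,-0.2,0.14,0,0,0,0],[-0.1,-0.3,0.14,0,0,0,0],[-0.176,-0.4,0.14,0,0,0,0],[-0.176,-0.4364,0.14,0,0,0,0]]

```text
clock: 10.3
eef_pos: [459.6, -208.0, 104.1]
eef_rot: [-3.141, -0.0, 1.57]
wrist_force: [0.2, 0.3, 0.5]
finger_gap: 93.9
finger_force: 0.0
```

```bash
python3 - <<'E'
from h import *
s=manip.camera("side"); t=manip.camera("top"); st=manip.read_state(); print(st["clock"],st["eef_pos"],st["eef_rot"])
a=cv2.resize(s["frame"][225:280,310:383],(400,300),interpolation=cv2.INTER_CUBIC)
b=cv2.resize(t["frame"][200:265,282:369],(400,300),interpolation=cv2.INTER_CUBIC)
cv2.imwrite("pics/v3.png",np.hstack([a,b])[:,:,::-1])
f=t["range_z"]; np.savez("pics/top3.npz",**t)
M=np.array(t["cam_to_world"]);F=240/np.tan(np.radians(t["vfov"]/2))
for dx in range(-24,25,4):
    p=np.array([549.5-.75+dx,11.7+1.1,34.]);u,v=np.round(proj(t,p)).astype(int);d=f[v,u]
    print(dx,(M@np.array([(u-t["cx"])/F*d,(v-t["cy"])/F*d,d,1]))[2].round(1),end="; ")
E
```

```text
10.4 [ 459.9127584  -209.98781608  104.21343056] [3.14130899e+00 6.61970761e-04 1.56654994e+00]
-24 25.3; -20 29.6; -16 21.7; -12 36.2; -8 36.3; -4 36.7; 0 40.0; 4 38.9; 8 37.8; 12 35.9; 16 29.4; 20 11.4; 24 9.2;
```

View pics/v3.png

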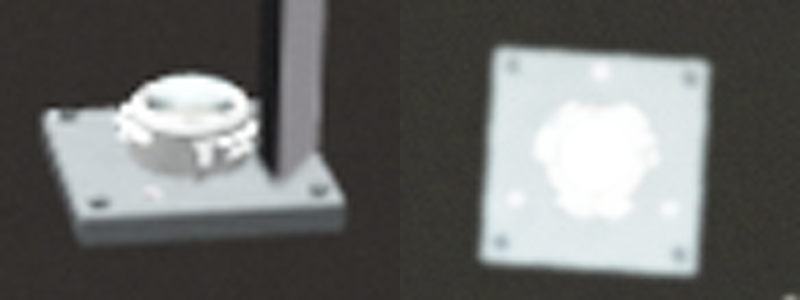

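The lens sits flat in the bore. Its rim is about 4 mm above the collar. Next I centre the ring with a first squeeze.

Call:
servo_tool:
  motion:
    - [[0,0,-0.08,0,0,0,0],[0,0,-0.16,0,0,0,0],[0,0,-0.195,0,0,0,0],[0,0,-0.203,0,0,0,0],[0,0,-0.203,0,0,0,0],[0,0,-0.203,0,0,0,0.6],[0,0,-0.203,0,0,0,0.6],[0,0,-0.203,0,0,0,0.6],[0,0,-0.203,0,0,0,0.6],[0,0,-0.203,0,0,0,0.6]]
  newtons: 6

```text
clock: 11.4
eef_pos: [461.6, -206.6, 2.8]
eef_rot: [3.141, 0.0, 1.571]
wrist_force: [-0.8, 2.0, 3.6]
finger_gap: 59.8
finger_force: 6.0
```

Call:
servo_tool:
  motion:
    - [[0,0,0,0,0,0,0.1],[0,0,0,0,0,0,0.1],[0,0,0,0,0,0,0.1],[0,0,0,0,0,0.5,0.1],[0,0,0,0,0,0.5,0.1],[0,0,0,0,0,0.5,0.1],[0,0,0,0,0,0.5,0.1],[0,0,0,0,0,0.5,0.1],[0,0,0,0,0,0.5,0.1],[0,0,0,0,0,0.5,0.1]]

```text
clock: 12.4
eef_pos: [461.5, -206.5, 2.4]
eef_rot: [-3.142, -0.0, 2.627]
wrist_force: [-1.1, 0.1, -0.4]
finger_gap: 84.4
finger_force: 0.0
```

Call:
servo_tool:
  motion:
    - [[0,0,0,0,0,0.166,0.1],[0,0,0,0,0,0.166,0.1],[0,0,0,0,0,0.166,0.1],[0,0,0,0,0,0.166,0.1],[0,0,0,0,0,0.166,0.1]]
  newtons: 20

```text
clock: 12.9
eef_pos: [461.4, -206.5, 2.4]
eef_rot: [3.142, -0.0, -3.14]
wrist_force: [0.0, -0.8, 0.8]
finger_gap: 84.6
finger_force: 0.0
```

Call:
servo_tool:
  motion:
    - [[0,0,0,0,0,0,0.6],[0,0,0,0,0,0,0.6],[0,0,0,0,0,0,0.6],[0,0,0,0,0,0,0.6],[0,0,0,0,0,0,0.6],[0,0,0,0,0,0,0.6],[0,0,0,0,0,0,0.6]]
  newtons: 20

```text
clock: 13.6
eef_pos: [461.5, -206.5, 2.4]
eef_rot: [3.142, -0.0, -3.141]
wrist_force: [-0.8, 0.3, 0.1]
finger_gap: 59.5
finger_force: 20.0
```

```bash
python3 - <<'E'
from h import *
s=manip.camera("side"); t=manip.camera("top"); st=manip.read_state(); print(st["clock"],st["eef_pos"],st["eef_rot"],st["finger_force"],st["wrist_force"])
print(proj(s,(461.5,-206.5,21.5)))
a=cv2.resize(s["frame"][285:345,280:370],(450,300),interpolation=cv2.INTER_CUBIC)
b=cv2.resize(t["frame"][250:310,410:480],(350,300),interpolation=cv2.INTER_CUBIC)
cv2.imwrite("pics/r4.png",np.hstack([a,b])[:,:,::-1])
E
```

```text
13.7 [ 461.5007082  -206.49928966    2.45794379] [-3.14157152e+00  8.42360912e-06 -3.14080183e+00] 20.00001334177881 [ 0.30186205 -0.11955614  0.3706133 ]
[327.68713563 310.63664137]
```

View pics/r4.png

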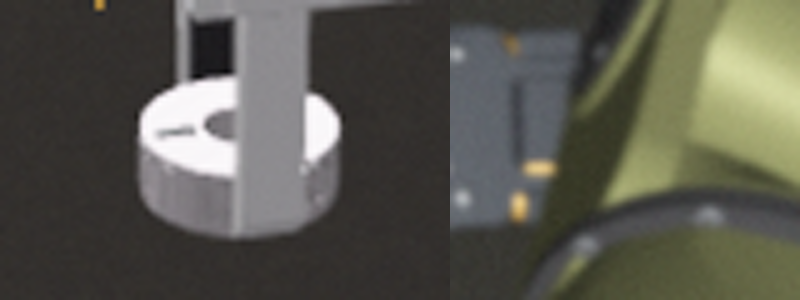

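The ring is gripped squarely, with its bar at the left (176,131) in the crop as expected. Next I lift it, carry it to the cell and turn it -67.9°.

Call:
servo_tool:
  motion:
    - [[0,0,0.04,0,0,0,0.6],[0,0,0.1,0,0,0,0.6],[0,0,0.156,0,0,0,0.6],[0.02,0.06,0.156,0,0,-0.377,0.6],[0.05,0.13,0.156,0,0,-0.377,0.6],[0.08,0.2,0.156,0,0,-0.377,0.6],[0.11,0.27,0.156,0,0,-0.377,0.6],[0.14,0.34,0.156,0,0,-0.377,0.6],[0.17,0.41,0.156,0,0,-0.377,0.6],[0.176,0.4364,0.156,0,0,-0.377,0.6]]

```text
clock: 14.7
eef_pos: [550.3, 14.5, 80.3]
eef_rot: [3.141, -0.0, 2.102]
wrist_force: [-0.3, 0.2, -0.6]
finger_gap: 59.1
finger_force: 20.0
```

Call:
servo_tool:
  motion:
    - [[0,0,0,0,0,-0.043,0.6],[0,0,0,0,0,-0.043,0.6],[0,0,0,0,0,-0.043,0.6],[0,0,0,0,0,-0.043,0.6]]

```text
clock: 15.1
eef_pos: [549.4, 11.3, 80.4]
eef_rot: [-3.141, -0.0, 1.973]
wrist_force: [0.2, -0.1, -0.1]
finger_gap: 59.7
finger_force: 20.0
```

```bash
python3 - <<'E'
from h import *
s=manip.camera("side"); st=manip.read_state(); print(st["clock"],st["eef_pos"],st["eef_rot"],np.degrees(st["eef_rot"][2]),st["finger_force"],st["wrist_force"],st["moment"],st["joints"])
print(proj(s,(549.5,11.7,99.5)),proj(s,(549.5,11.7,32)))
cv2.imwrite("pics/r5.png",cv2.resize(s["frame"][185:285,280:413],(798,600),interpolation=cv2.INTER_CUBIC)[:,:,::-1])
E
```

```text
15.15 [549.43557905  11.30883546  80.45874845] [-3.14157934e+00  5.40550082e-06  1.97243169e+00] 113.01201150069053 19.999984807448925 [ 0.18050386 -0.31227854 -0.35278704] [-0.04969998  0.04806165 -0.00270401] [-4.60640557e-02  4.33876379e-01  1.64920616e+00 -1.22048520e-05
  1.05851978e+00 -4.47693441e-01]
[345.66071722 209.68507607] [345.04286829 243.90692068]
```

View pics/r5.png

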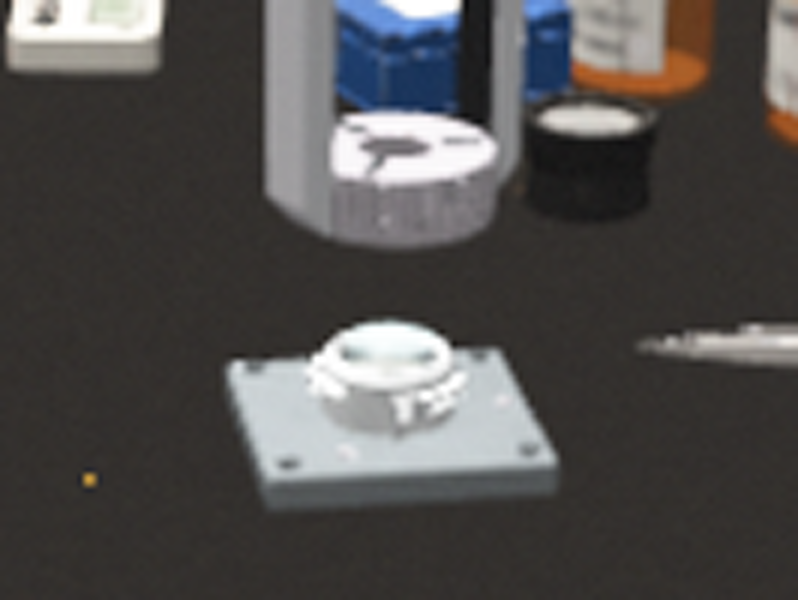

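The bars line up with the dots: the right bar at (462,140) and the right dot at (503,400) both point to -5°. Next I lower the ring.

Call:
servo_tool:
  motion:
    - [[0,0,-0.04,0,0,0,0.6],[0,0,-0.072,0,0,0,0.6],[0,0,-0.076,0,0,0,0.6],[0,0,-0.08,0,0,0,0.6],[0,0,-0.084,0,0,0,0.6],[0,0,-0.088,0,0,0,0.6],[0,0,-0.092,0,0,0,0.6],[0,0,-0.096,0,0,0,0.6],[0,0,-0.096,0,0,0,0.6]]

```text
clock: 16.05
eef_pos: [549.4, 11.7, 32.3]
eef_rot: [-3.141, -0.0, 1.971]
wrist_force: [0.5, -0.4, 0.0]
finger_gap: 59.8
finger_force: 20.0
```

Call:
servo_tool:
  motion:
    - [[0,0,-0.004,0,0,0,0.6],[0,0,-0.008,0,0,0,0.6],[0,0,-0.011,0,0,0,0.6],[0,0,-0.014,0,0,0,0.6],[0,0,-0.014,0,0,0,0.6]]

```text
clock: 16.55
eef_pos: [549.4, 11.7, 25.2]
eef_rot: [-3.141, -0.0, 1.971]
wrist_force: [0.0, 0.7, -0.3]
finger_gap: 59.4
finger_force: 20.0
```

Call:
servo_tool:
  motion:
    - [[0,0,-0.002,0,0,0,0.6],[0,0,-0.004,0,0,0,0.6],[0,0,-0.006,0,0,0,0.6],[0,0,-0.006,0,0,0,0.6]]

```text
clock: 16.95
eef_pos: [549.5, 11.7, 22.3]
eef_rot: [-3.141, -0.0, 1.971]
wrist_force: [0.8, 0.5, -1.3]
finger_gap: 59.4
finger_force: 20.0
```

Call:
servo_tool:
  motion:
    - [[0,0,-0.001,0,0,0,0.6],[0,0,-0.002,0,0,0,0.6],[0,0,-0.002,0,0,0,0.6],[0,0,-0.002,0,0,0,0.6]]

```text
clock: 17.35
eef_pos: [549.5, 11.7, 21.4]
eef_rot: [-3.142, -0.0, 1.971]
wrist_force: [-0.5, -0.2, -0.6]
finger_gap: 59.4
finger_force: 20.0
```

Call:
servo_tool:
  motion:
    - [[0,0,-0.001,0,0,0,0.6],[0,0,-0.001,0,0,0,0.6],[0,0,-0.001,0,0,0,0.6]]

```text
clock: 17.65
eef_pos: [549.5, 11.7, 20.9]
eef_rot: [-3.141, -0.0, 1.971]
wrist_force: [-1.7, 1.0, -0.7]
finger_gap: 59.5
finger_force: 20.0
```

Call:
servo_tool:
  motion:
    - [[0,0,-0.001,0,0,0,0.6],[0,0,-0.001,0,0,0,0.6],[0,0,-0.001,0,0,0,0.6]]

```text
clock: 17.95
eef_pos: [549.5, 11.7, 20.6]
eef_rot: [-3.142, 0.0, 1.971]
wrist_force: [-2.7, 0.4, 2.0]
finger_gap: 59.6
finger_force: 20.0
```

Call:
servo_tool:
  motion:
    - [[0,0,-0.001,0,0,0,0.6],[0,0,-0.001,0,0,0,0.6],[0,0,-0.001,0,0,0,0.6]]

```text
clock: 18.25
eef_pos: [549.5, 11.7, 20.3]
eef_rot: [3.142, 0.0, 1.971]
wrist_force: [-4.9, 0.0, 7.6]
finger_gap: 59.4
finger_force: 20.0
```

Call:
servo_tool:
  motion:
    - [[-0.0008,0,0,0,0,0,0.6],[-0.0008,0,0,0,0,0,0.6],[-0.0008,0,0,0,0,0,0.6]]

```text
clock: 18.55
eef_pos: [549.5, 11.7, 20.3]
eef_rot: [3.141, 0.0, 1.971]
wrist_force: [-1.1, 1.3, 5.3]
finger_gap: 59.4
finger_force: 20.0
```

```bash
python3 - <<'E'
from h import *
for i in range(4):
    manip.camera("top"); st=manip.read_state(); print(st["clock"],st["eef_pos"].round(2),st["wrist_force"].round(2),st["moment"].round(3))
E
```

```text
18.6 [549.49  11.7   20.31] [-2.13  1.38  6.1 ] [ 0.153  0.359 -0.021]
18.65 [549.46  11.69  20.31] [-1.16 -0.04  5.5 ] [ 0.208  0.346 -0.022]
18.7 [549.5   11.7   20.33] [-1.85  0.83  5.94] [ 0.132  0.374 -0.003]
18.75 [549.49  11.71  20.31] [-1.47  1.46  6.12] [ 0.106  0.372 -0.012]
```

Contact with the lens starts at about TCP z = 20.7, and the push is now about 6 N. I hold this height and turn clockwise until the ramps take up.

Call:
servo_tool:
  motion:
    - [[0,0,0,0,0,-0.025,0.6],[0,0,0,0,0,-0.05,0.6],[0,0,0,0,0,-0.075,0.6],[0,0,0,0,0,-0.1,0.6],[0,0,0,0,0,-0.1,0.6]]

```text
clock: 19.25
eef_pos: [549.4, 11.6, 20.3]
eef_rot: [3.141, 0.0, 1.654]
wrist_force: [-1.9, 0.2, 4.9]
finger_gap: 59.6
finger_force: 20.0
```

```bash
cat > rd.py <<'E'
from h import *
for i in range(2):
    manip.camera("top"); st=manip.read_state(); print(st["clock"],st["eef_pos"].round(2),np.degrees(st["eef_rot"][2]).round(2),st["wrist_force"].round(2),st["moment"].round(3))
E
python3 rd.py
```

```text
19.3 [549.45  11.6   20.3 ] 94.86 [-2.4   2.02  5.8 ] [ 0.041  0.416 -0.118]
19.35 [549.44  11.6   20.29] 94.89 [-1.59 -0.3   4.77] [-0.072  0.471 -0.14 ]
```

Call:
servo_tool:
  motion:
    - [[0,0,0,0,0,-0.02,0.6],[0,0,0,0,0,-0.04,0.6],[0,0,0,0,0,-0.04,0.6]]

```text
clock: 19.65
eef_pos: [549.4, 11.6, 20.3]
eef_rot: [3.141, 0.0, 1.528]
wrist_force: [-2.1, 0.3, 5.7]
finger_gap: 59.6
finger_force: 20.0
```

```bash
python3 rd.py
```

```text
19.7 [549.43  11.61  20.28] 87.67 [-2.53  0.8   6.76] [-0.     0.534 -0.069]
19.75 [549.41  11.61  20.25] 87.69 [-1.83 -0.15  5.18] [ 0.002  0.51  -0.115]
```

Call:
servo_tool:
  motion:
    - [[0,0,0,0,0,-0.01,0.6],[0,0,0,0,0,-0.02,0.6],[0,0,0,0,0,-0.02,0.6]]

```text
clock: 20.05
eef_pos: [549.4, 11.6, 20.2]
eef_rot: [3.141, 0.0, 1.467]
wrist_force: [-1.2, -0.2, 5.5]
finger_gap: 59.6
finger_force: 20.0
```

```bash
python3 rd.py
```

```text
20.1 [549.39  11.59  20.18] 84.14 [-1.43  0.46  5.23] [-0.137  0.321  0.02 ]
20.15 [549.4   11.59  20.18] 84.16 [-1.59  0.07  5.3 ] [-0.049  0.301 -0.05 ]
```

Call:
servo_tool:
  motion:
    - [[0,0,0,0,0,-0.01,0.6],[0,0,0,0,0,-0.02,0.6],[0,0,0,0,0,-0.02,0.6]]

```text
clock: 20.45
eef_pos: [549.3, 11.7, 20.0]
eef_rot: [3.141, 0.0, 1.406]
wrist_force: [-0.5, 0.0, 4.0]
finger_gap: 59.2
finger_force: 20.0
```

```bash
python3 rd.py
```

```text
20.5 [549.28  11.63  20.03] 80.58 [-1.28 -0.32  3.42] [-0.055  0.206 -0.001]
20.55 [549.29  11.67  20.03] 80.59 [-0.4   1.16  4.17] [-0.046  0.257  0.078]
```

Call:
servo_tool:
  motion:
    - [[0,0,0,0,0,0,0.2],[0,0,0,0,0,0,0.2],[0,0,0,0,0,0,0.2],[0,0,0,0,0,0,0.2]]

```text
clock: 20.95
eef_pos: [549.0, 11.7, 19.8]
eef_rot: [-3.141, 0.0, 1.405]
wrist_force: [-0.6, 0.4, 0.3]
finger_gap: 74.9
finger_force: 0.0
```

```bash
python3 rd.py
```

```text
21.0 [549.05  11.68  19.85] 80.51 [-0.91  0.64  0.57] [-0.048  0.055 -0.002]
21.05 [549.06  11.67  19.86] 80.51 [-0.19  0.36  0.06] [-0.068  0.02  -0.02 ]
```

Call:
servo_tool:
  motion:
    - [[0,0,0,0,0,0,0.6],[0,0,0,0,0,0,0.6],[0,0,0,0,0,0,0.6],[0,0,0,0,0,0,0.6],[0,0,0,0,0,0,0.6]]

```text
clock: 21.55
eef_pos: [549.2, 11.7, 20.0]
eef_rot: [3.141, -0.0, 1.405]
wrist_force: [1.0, 0.2, -0.8]
finger_gap: 59.6
finger_force: 20.0
```

```bash
python3 rd.py
```

```text
21.6 [549.18  11.67  19.96] 80.51 [2.01 0.01 0.12] [-0.084 -0.203  0.039]
21.65 [549.16  11.65  19.95] 80.5 [ 0.52  0.97 -0.09] [-0.12  -0.174  0.058]
```

Call:
servo_tool:
  motion:
    - [[0,0,0,0,0,-0.006,0.6],[0,0,0,0,0,-0.012,0.6],[0,0,0,0,0,-0.012,0.6]]

```text
clock: 21.95
eef_pos: [549.0, 11.7, 19.9]
eef_rot: [-3.141, 0.0, 1.366]
wrist_force: [0.5, -1.1, -1.6]
finger_gap: 59.3
finger_force: 20.0
```

```bash
python3 rd.py
```

```text
22.0 [549.03  11.71  19.86] 78.33 [ 1.77 -0.16 -3.12] [ 0.005 -0.164  0.161]
22.05 [549.05  11.73  19.86] 78.34 [ 1.38  0.47 -3.08] [-0.025 -0.199  0.162]
```

The torque rose to 0.16 N m and the ring was drawn down another 0.1 mm, so it is snug at an estimated 12 N. Next I release it and retreat.

Call:
servo_tool:
  motion:
    - [[0,0,0,0,0,0,0.1],[0,0,0,0,0,0,0.1],[0,0,0,0,0,0,0.1],[0,0,0,0,0,0,0.1],[0,0,0.05,0,0,0,0.1],[0,0,0.14,0,0,0,0.1],[-0.05,-0.1,0.2,0,0,0,0.1],[-0.1,-0.2,0.2,0,0,0,0.1],[-0.2,-0.3,0.2,0,0,0,0.1],[-0.2,-0.3,0.2,0,0,0,0.1]]

```text
clock: 23.05
eef_pos: [447.5, -139.9, 120.2]
eef_rot: [3.141, 0.0, 1.367]
wrist_force: [-0.0, -0.3, 0.2]
finger_gap: 84.7
finger_force: 0.0
```

```bash
python3 - <<'E'
from h import *
s=manip.camera("side"); t=manip.camera("top")
a=cv2.resize(s["frame"][220:285,300:387],(400,300),interpolation=cv2.INTER_CUBIC)
b=cv2.resize(t["frame"][200:265,282:369],(400,300),interpolation=cv2.INTER_CUBIC)
cv2.imwrite("pics/v6.png",np.hstack([a,b])[:,:,::-1])
E
```

```text
(no output)
```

View pics/v6.png

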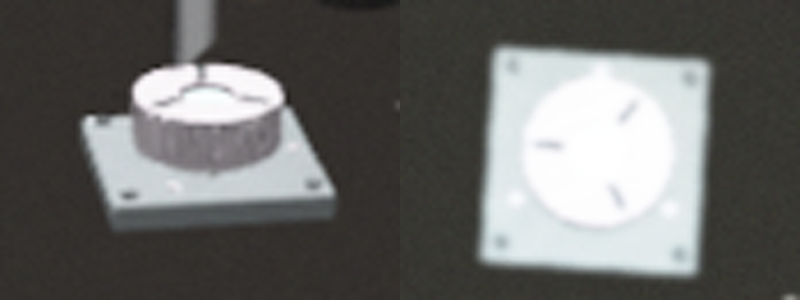

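The ring sits level and centred on the collar. Its bars at (548,145), (628,110) and (618,197) are about 35° clockwise of the dots.

```bash
python3 -c "
from cell import manip
print(manip.sign_off())"
```

```text
the job is handed in; nothing more can be done
None
```

I handed the job in at about 23 s: the lens is seated in the bore and the ring is locked about 35° clockwise, pressing it with an estimated 12 N (worked out from height and torque, not measured directly), and sign-off returned no verdict.

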